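Open the sliding battery cover by its recessed release with a pin tool

ROBOT

A 7-joint arm with a two-finger parallel gripper is mounted at the origin on a cart in front of the work surface, level with it; the furniture and walls round the work are solid. World frame = base frame: x ahead of the robot, y to its left, z up, the work surface at z = 0. Lengths are in m, angles in rad, forces in N, time in s.
With the tool pointing down it reaches from about 0.425 to 0.825 m from the base axis. Payload 3.6 kg.
Tool frame: the origin (TCP) lies between the finger pads; the fingertips stand 11 mm ahead of it and the grasp point (between the pads) lies 8 mm behind it; z points along the fingers, y is the line along which they close (so a half turn about z gives the same grasp; the last joint's range is limited). The gripper opens to 85 mm and grips with 20 to 120 N. Pads are 22 mm wide; open, the fingers measure 114 mm over their backs; the gripper's body (76 mm by 85 mm) begins 54 mm behind the grasp point. The pads swing forward as they close: fully open they stand 13 mm farther back than shut.
Start: joints at [-1.373, 0.615, -0.013, 1.423, 0.008, 1.103, -0.04], TCP at [0.145, 0.634, 0.242] pointing down, gripper open.
Joint ranges: [-3.12, 3.12], [-0.3, 2.06], [-1.34, 1.32], [0.26, 2.42], [-1.36, 4.5], [0.01, 1.98], [-2.84, 2.84]. Speed limits (rad/s): [2.79, 2.79, 3.14, 3.14, 3.14, 3.14, 3.14].

INTERFACE

Orientations are given as a rotation vector (axis times angle).
In Python, from station import arm gives the robot as it stands. The module is installed in compiled form; this text tells all that it offers.
- The arm moves only by the tool arm_command, never from a script. Its argument "moves" is a list of rows, each a list of 3 entries, a list of its own where there are three numbers: the turn, a rotation vector about the tool's x, y, z in rad, then the shift along the tool's x, y, z in cm, then the finger opening in cm, from 0 to 8.54. In form: [[[ax, ay, az], [dx, dy, dz], fingers], ...]. A call has 1 to 5 rows; each row is the pose to reach, as a shift and turn from the pose commanded when the call began, along the tool's axes at that moment; what a row does not reach only later rows make up. A row lasts 1/8 s, in which the tool goes at most 62.5 mm and 10.7 degrees, less where a joint would pass 70% of its speed; a pose out of reach is approached as far as the arm can. A call with a gripper value outside its range is refused whole. The fingers move at their own pace and stop on an object; "squeeze" is the grip in N (left out, the last holds). Time passes only in rows, so rows that repeat a pose let the fingers close. It gives the time, the measured TCP pose, the force, the opening and the grip force at its end, in the units of the state.
- arm.sense(): the state, without advancing time (a new reading comes with each control period).
- arm.capture(name): name is "scene" or "top"; returns a dict with "image" (384x512x3 uint8, red, green, blue), "range_z" (384x512 float32, m along the optical axis (not along the pixel's ray), 0 where there is no reading), "intrinsics" (3x3 intrinsics, pixels), "k1" (the pictures are not rectified: a ray, as slopes to the right and down, at radius r is drawn at 1 + k1 r^2 times it, then the intrinsics apply), "extrinsics" (4x4, takes a point from camera to world coordinates). Camera axes: x right, y up, looking along -z (the intrinsics and any distortion apply to the point x, -y, -z); pixel columns grow to the right and rows downward; lengths in m; the calibration is good to about 2 mm. A picture is of the moment at which its call begins.
- arm.sign_off(): hands the job in; it is judged then, once.
The state is a dict: "time": time; "joint_pos": joint angles; "qd": joint speeds; "tau": joint torques, N m; "tcp_pos": TCP position; "orientation": TCP orientation; "contact_force": force on the tool from outside, world axes, zero at the start; "wrist_torque": the same for the moment, N m; "grip_width": finger opening in m; "grasp_force": force on a finger pad.
Only numpy, scipy, OpenCV 4.12 (cv2) and the standard library are available. Lean on these libraries where they do the work, as an engineer would, in place of code of your own. Each camera call takes 0.05 s, during which the arm holds its last target. There are 200 camera calls.

TASK

Open the battery box of the model's lighting: with the short pin tool held upright, reach into the round well in the sliding cover, hold the recessed release button down and push the cover along its rails over the empty bay until it stops. Then put the pin tool back upright in the wooden stand it came from and let go; touch the box with the pin tool only, never with the gripper.

Things in the scene. Friction and masses are not known exactly. Their poses are not given: they have to be found in the camera images.
- pin_grip (a point): Middle of the handle of the loose pin tool, 60 g. The tool is round about its z axis (any gripper yaw will do) and stands upright, point down, in the stand. From the point up: steel pin 6 mm across and 36 mm long; steel collar 32 mm across, 6 mm thick; pale wooden handle 24 mm across, 45 mm tall. This point lies 64.5 mm above the point of the pin, 28.5 mm above the underside of the collar and 22.5 mm under the top. z points up the handle.
- pin_tip (a point): The point of the pin, 64.5 mm below pin_grip on the tool's axis; z points up the handle.
- stand_mouth (a point): Centre of the 18 mm hole, 40 mm deep, in the top face of the fixed wooden stand, 60 x 60 mm, 44 mm tall (point on its top face). The tool's collar rests on that face, pin_grip then 28.5 mm above this point and up to 6 mm beside it. Mind the fixed clamp lamp: foot at x 0.37, y 0.14, elbow 0.42 m up, shade 0.46 m up over x 0.51 to 0.68, y -0.02 to 0.14.
- battery_box: Grey battery box, 130 (x) x 74 (y) x 33 mm, fixed to the bench; origin at the centre of its underside, z up. Its long side walls are the rails. The cover lies over its -x half; the sunken empty bay is its +x half, and the cover slides along the box's +x. A black cable gland sticks out of its +x end. The rims of the two end walls are lower (31 and 26 mm).
- cover (a joint): How far the cover has slid along the box's +x: 0 shut, 0.050 m at the stop, where it is fully open. Latched (with 2 to 3 mm of play) unless the release is pressed at least 4 mm; it must be kept pressed for the first 17 mm. Sliding takes about 2 N and it stays where it is left. Once past the latch it stays out by itself.
- well_mouth (a point): Centre of the open top of the round well in the cover, 41 mm above the bench; moves with the cover, axes as the box's. The well is 18 mm across and 13 mm deep, ringed by a raised boss 27 mm across at the top that stands 9 mm above the cover (cover 60 x 62 mm). Pushing the pin sideways in the well pushes the cover.
- button_top (a point): Centre of the top of the round black release button at the bottom of the well, 13 mm below the mouth when not pressed; moves with the button and the cover.
- release (a joint): How far the release button is pressed down: 0 up, 0.006 m fully down. Spring: 1.2 N to start, 3.6 N fully down.

How it is judged:
On the way:
1. the pin's point holds the release button down in the well while the cover slides past its latch (value of joint release above 0.003 m and value of joint cover above 0.008 m and distance between pin_tip and button_top below 0.014 m), for 0.05 s.
At the end, for the whole second after the job is handed in: The cover is open to within 10 mm of its stop, and the pin tool stands upright (within 10 degrees) in the stand's hole with its collar down on the stand (within 7 mm in height, 13 mm sideways), released (value of joint cover above 0.04 m and horizontal distance between pin_grip and stand_mouth below 0.013 m and z of pin_grip in the frame of stand_mouth between 0.022 and 0.036 m and angle between pin_grip's own z axis and vertical below 0.17 rad); the robot touches nothing.
It fails at once if the gripper or arm touches the battery box (contact force between any of the fingers, the arm and battery_box above 1 N).
It also fails if it takes over 51 s, if anything falls off the work surface, if the arm or the gripper's body presses on something with over 40 N, if the wrist force passes 120 N, or if a joint passes its speed limit or range.

## Working session

There is one attempt and no reset: what is moved stays moved. The work goes in short steps, Python scripts to look and compute and a tool call to move; the robot and the scene stay as the last step left them, time stands still between calls to the robot, and variables do not carry over. Pictures are saved under pics/ and viewed, at most 10 in all, crops included, and the job is handed in when it is done.

Besides the shell and the picture viewer there is one more tool, called as a command line: name --argument value ..., lists and objects as JSON in quotes. arm_command: Moves the arm, as the interface text tells. Its arguments: {"type":"object","properties":{"moves":{"type":"array","items":{"type":"array"}},"squeeze":{"type":"number"}},"required":["moves"]}

```bash
mkdir -p pics; cat > h.py <<'E'
import numpy as np, cv2
from station import arm
from scipy.spatial.transform import Rotation as R
def cap(n):
    c=arm.capture(n); c['image']=np.asarray(c['image']); return c
def save(c,f,crop=None,s=1):
    im=c['image'][:,:,::-1]
    if crop: im=im[crop[1]:crop[3],crop[0]:crop[2]]
    cv2.imwrite('pics/'+f,cv2.resize(im,None,fx=s,fy=s,interpolation=cv2.INTER_CUBIC))
def rays(c,px):
    K=np.array(c['intrinsics']);k=float(c['k1']);px=np.atleast_2d(np.asarray(px,float))
    d=cv2.undistortPoints(px[:,None],K,np.array([k,0,0,0.]))[:,0]
    E=np.array(c['extrinsics'])
    return E[:3,3],np.c_[d[:,0],-d[:,1],-np.ones(len(d))]@E[:3,:3].T
def plane(c,px,z):
    o,v=rays(c,px); return o+v*((z-o[2])/v[:,2])[:,None]
def depthpts(c):
    h,w=c['range_z'].shape;u,v=np.meshgrid(np.arange(w),np.arange(h))
    o,r=rays(c,np.c_[u.ravel(),v.ravel()]); return (o+r*c['range_z'].reshape(-1,1)).reshape(h,w,3)
E
python3 - <<'E'
from h import *
for n in('scene','top'):
    c=cap(n);save(c,n+'.png',s=1.5);print(n,np.round(c['extrinsics'],3).tolist(),c['intrinsics'],c['k1'])
s=arm.sense();print(s['tcp_pos'],s['orientation'],s['contact_force'],s['time'])
E
```

```text
scene [[-0.903, 0.161, -0.398, 0.24], [-0.429, -0.39, 0.815, 0.65], [-0.025, 0.907, 0.421, 0.425], [0.0, 0.0, 0.0, 1.0]] [[400.24984258   0.         256.15631637]
 [  0.         400.24984258 186.36205241]
 [  0.           0.           1.        ]] -0.03820420547594883
top [[0.017, 0.994, -0.112, 0.476], [-1.0, 0.014, -0.028, -0.06], [-0.026, 0.112, 0.993, 0.925], [0.0, 0.0, 0.0, 1.0]] [[350.42362758   0.         253.69373124]
 [  0.         350.42362758 192.30590694]
 [  0.           0.           1.        ]] -0.10422093564537259
[0.14473659 0.63299356 0.24125003] [-0.35232158 -3.12151878  0.00364294] [-0.11572343 -0.20340586 -0.17629388] 0.1
```

View pics/scene.png

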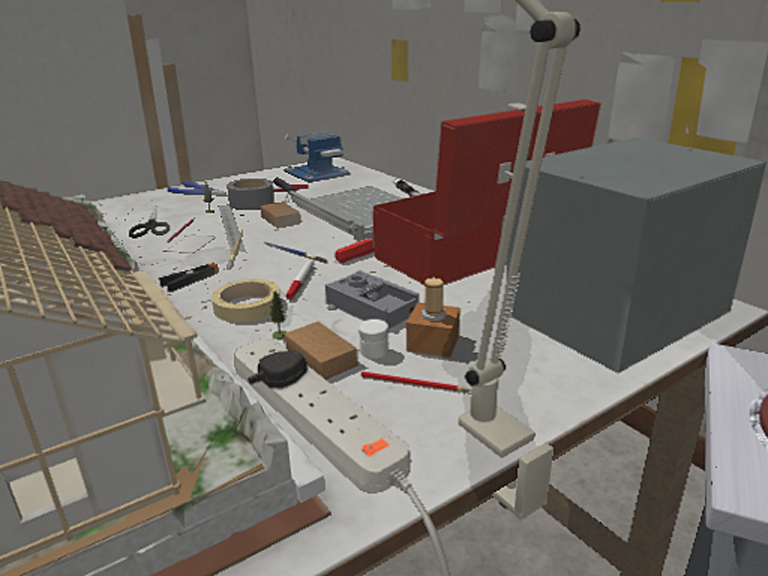

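View pics/top.png

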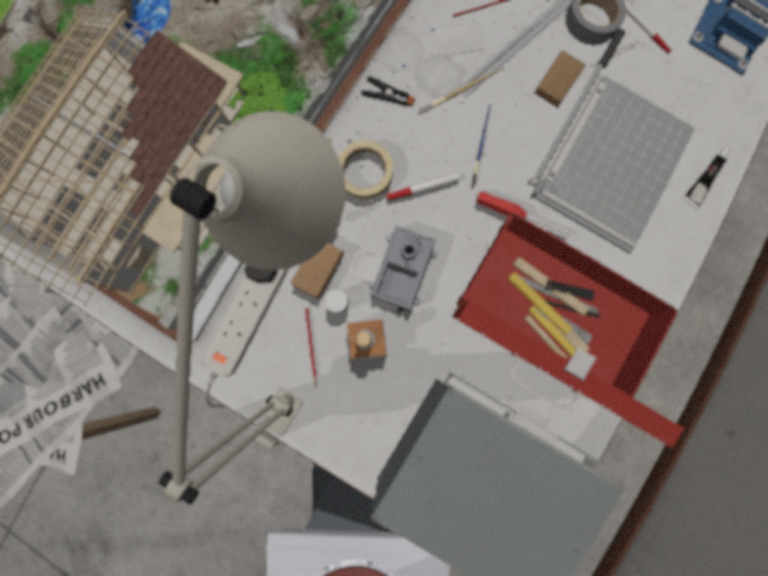

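The scene view shows the tool standing in the wooden stand at about (434,310) and the box at (370,298). In the top view the stand is at (366,340) and the box at (403,268), with the well at (409,249) and the gland toward the robot at (403,311).

```bash
cat > m.py <<'E'
from h import *
C={n:cap(n) for n in('scene','top')}
t=C['top'];s=C['scene']
roi=(235,145,305,250);save(t,'topc.png',roi,5)
roi2=(205,170,315,245);save(s,'scc.png',roi2,7)
for n,(x0,y0,x1,y1) in (('top',roi),('scene',roi2)):
    c=C[n];P=depthpts(c);im=c['image'];hsv=cv2.cvtColor(im,cv2.COLOR_RGB2HSV)
    w=np.zeros(im.shape[:2],bool);w[y0:y1,x0:x1]=1
    wood=w&(hsv[...,1]>70)&(hsv[...,0]<25)
    k,l,st,ce=cv2.connectedComponentsWithStats(wood.astype(np.uint8))
    for i in range(1,k):
        if st[i,4]<40: continue
        p=P[l==i]; p=p[np.isfinite(p).all(1)]
        print(n,'wood',st[i].tolist(),ce[i].round(1),'z pct',np.percentile(p[:,2],[5,25,50,75,90,97]).round(4))
        for a,b in((.038,.05),(.088,.105)):
            q=p[(p[:,2]>a)&(p[:,2]<b)]
            if len(q): print('   ',a,b,len(q),q.mean(0).round(4),((q.min(0)+q.max(0))/2).round(4),cv2.minAreaRect(q[:,:2].astype(np.float32)*1000))
    grey=w&(hsv[...,1]<60)&(P[...,2]>.018)&(P[...,2]<.06)
    k,l,st,ce=cv2.connectedComponentsWithStats(grey.astype(np.uint8))
    for i in range(1,k):
        if st[i,4]<150: continue
        p=P[l==i];print(n,'grey',st[i].tolist(),cv2.minAreaRect(p[:,:2].astype(np.float32)*1000),np.percentile(p[:,2],[5,25,50,75,95,99]).round(4))
        q=p[p[:,2]>.037];print('   boss',len(q),q.mean(0).round(4) if len(q) else 0)
E
python3 m.py
```

```text
top wood [235, 213, 22, 27, 450] [245. 226.] z pct [0.041  0.0423 0.0435 0.045  0.0936 0.095 ]
    0.038 0.05 366 [ 0.4899 -0.0173  0.0432] [ 0.4907 -0.0166  0.0447] ((490.6169738769531, -15.014644622802734), (59.35602951049805, 54.774169921875), 6.234901428222656)
    0.088 0.105 77 [ 0.489  -0.0097  0.0935] [ 0.4897 -0.0095  0.093 ] ((489.75091552734375, -9.549964904785156), (21.38932991027832, 21.595237731933594), 1.8804371356964111)
top grey [247, 150, 43, 57, 922] ((613.5784301757812, -71.7923355102539), (73.99900817871094, 132.41261291503906), 70.75814056396484) [0.0257 0.0301 0.0315 0.0329 0.0376 0.0412]
   boss 51 [ 0.6427 -0.0821  0.0398]
scene wood [223, 170, 20, 6, 62] [230.7 171.4] z pct [0.0027 0.0067 0.0095 0.0141 0.0159 0.0171]
scene wood [250, 170, 65, 68, 2101] [287.6 199.5] z pct [0.0049 0.0175 0.0327 0.0446 0.0639 0.0926]
    0.038 0.05 542 [ 0.5082 -0.0588  0.0436] [ 0.5364 -0.1084  0.044 ] ((516.2381591796875, -100.35725402832031), (109.58556365966797, 255.823974609375), 21.88959503173828)
    0.088 0.105 81 [ 0.4888 -0.0044  0.0934] [ 0.4905 -0.0073  0.0925] ((489.2452087402344, -6.361520767211914), (21.451377868652344, 18.445491790771484), 28.034748077392578)
scene wood [205, 215, 33, 30, 757] [218.7 232.1] z pct [0.0109 0.0231 0.0261 0.0268 0.0273 0.0279]
scene grey [217, 180, 63, 53, 1283] ((590.54931640625, -48.4635009765625), (119.72767639160156, 215.91281127929688), 46.524192810058594) [0.0196 0.0256 0.0324 0.0343 0.0414 0.0422]
   boss 240 [0.5755 0.0139 0.0405]
```

View pics/topc.png

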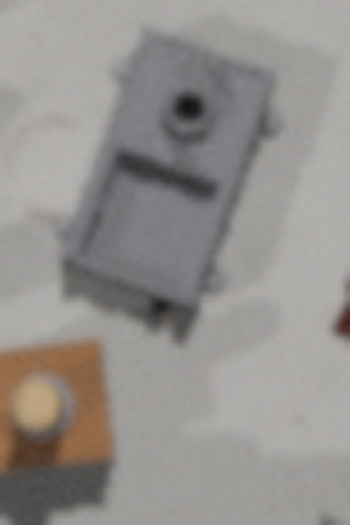

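View pics/scc.png

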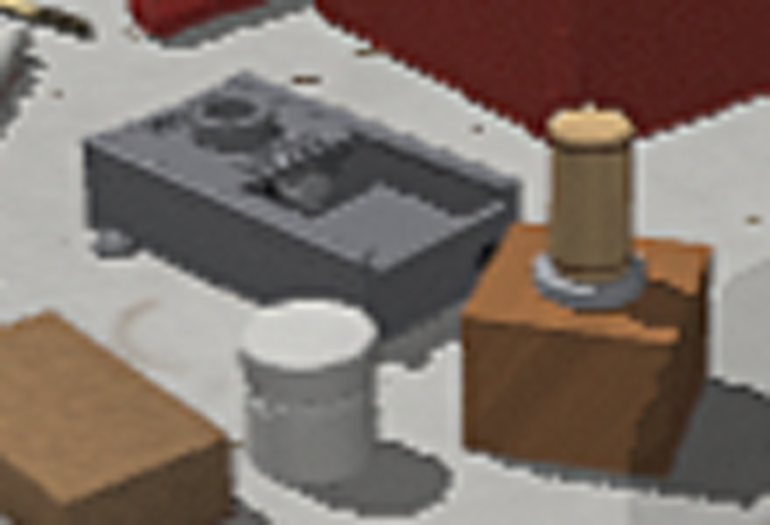

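The crops show the well mouth at top crop (187,106) and scene crop (230,108). The handle top is at top crop (38,402) and scene crop (591,127). Next: triangulate these points and map the lamp for the approach path.

```bash
cat > t.py <<'E'
from h import *
t=cap('top');s=cap('scene')
f=lambda p,k,o:[(p[0]+.5)/k-.5+o[0],(p[1]+.5)/k-.5+o[1]]
for n,a,b,z in(('well',(187,106),(231,108),.041),('handle',(38,402),(591,127),.095),('collar',(43,407),(590,276),.048)):
    a=f(a,5,(235,145));b=f(b,7,(205,170))
    o1,v1=rays(t,a);o2,v2=rays(s,b)
    k=np.linalg.lstsq(np.c_[v1[0],-v2[0]],o2-o1,rcond=None)[0]
    p,q=o1+k[0]*v1[0],o2+k[1]*v2[0]
    print(n,p.round(4),q.round(4),'planes',plane(t,a,z).round(4),plane(s,b,z).round(4))
for n,c in(('top',t),('scene',s)):
    P=depthpts(c).reshape(-1,3)
    P=P[(P[:,2]>.1)&(P[:,0]>.15)&(P[:,0]<.8)&(P[:,1]>-.15)&(P[:,1]<.45)]
    for z in np.arange(.1,.8,.05):
        q=P[(P[:,2]>=z)&(P[:,2]<z+.05)]
        if len(q)>3: print(n,'z%.2f'%z,len(q),np.percentile(q[:,:2],[2,50,98],axis=0).round(3).tolist())
# top view line of lamp
P=depthpts(t)
for u,v in((178,485),(183,400),(187,300),(190,200),(250,190),(300,160),(290,250),(230,120),(280,405)): print((u,v),P[int(v/1.5),int(u/1.5)].round(3))
S=arm.sense();Rm=R.from_rotvec(S['orientation']).as_matrix();print(Rm.round(3),S['joint_pos'])
E
python3 t.py
```

```text
well [ 0.6438 -0.0814  0.0425] [ 0.6445 -0.0811  0.0426] planes [[ 0.6441 -0.0815  0.041 ]] [[ 0.6462 -0.0841  0.041 ]]
handle [ 0.4909 -0.0114  0.0934] [ 0.4919 -0.011   0.0935] planes [[ 0.4909 -0.0114  0.095 ]] [[ 0.4908 -0.008   0.095 ]]
collar [ 0.4893 -0.0112  0.0469] [ 0.4915 -0.0104  0.047 ] planes [[ 0.4893 -0.0112  0.048 ]] [[ 0.4908 -0.0086  0.048 ]]
top z0.10 2541 [[0.296, -0.119], [0.669, 0.309], [0.793, 0.444]]
top z0.15 1402 [[0.271, -0.129], [0.629, 0.344], [0.794, 0.448]]
top z0.20 8388 [[0.213, -0.147], [0.408, -0.042], [0.792, 0.431]]
top z0.25 1818 [[0.347, -0.144], [0.722, 0.402], [0.797, 0.448]]
top z0.30 159 [[0.334, 0.133], [0.345, 0.149], [0.354, 0.157]]
top z0.35 136 [[0.328, 0.136], [0.336, 0.141], [0.348, 0.158]]
top z0.40 538 [[0.32, 0.132], [0.34, 0.145], [0.379, 0.168]]
top z0.45 981 [[0.384, -0.014], [0.546, 0.058], [0.589, 0.134]]
top z0.50 5093 [[0.454, -0.012], [0.587, 0.024], [0.664, 0.109]]
top z0.55 3427 [[0.507, 0.021], [0.587, 0.048], [0.631, 0.092]]
top z0.60 578 [[0.556, 0.058], [0.568, 0.07], [0.58, 0.084]]
scene z0.10 6353 [[0.197, -0.145],
[... 162 characters left out ...]
]
scene z0.25 2240 [[0.343, -0.146], [0.622, 0.372], [0.794, 0.448]]
scene z0.30 585 [[0.333, 0.139], [0.344, 0.155], [0.355, 0.162]]
scene z0.35 733 [[0.322, 0.143], [0.336, 0.161], [0.347, 0.171]]
scene z0.40 630 [[0.319, 0.142], [0.336, 0.16], [0.36, 0.174]]
(178, 485) [0.338 0.149 0.415]
(183, 400) [0.429 0.115 0.491]
(187, 300) [0.507 0.091 0.555]
(190, 200) [0.566 0.07  0.61 ]
(250, 190) [0.582 0.041 0.579]
(300, 160) [0.617 0.013 0.544]
(290, 250) [0.554 0.026 0.508]
(230, 120) [0.864 0.233 0.07 ]
(280, 405) [0.381 0.123 0.078]
[[-0.975  0.223 -0.   ]
 [ 0.223  0.975 -0.001]
 [-0.    -0.001 -1.   ]] [-1.37246071  0.61530163 -0.01257944  1.42389252  0.00809625  1.10342614
 -0.04039448]
```

arm_command --moves '[[[0, 0, 0], [0, -4, -4], 8.5], [[-0.1, 0, 0], [0, -8, -9], 8.5], [[-0.25, 0, 0], [0, -12, -14], 8.5], [[-0.4, 0, 0], [0, -16, -19], 8.5], [[-0.5, 0, 0], [0, -20, -24], 8.5]]'

```text
time: 0.92
tcp_pos: [0.1007, 0.4402, 0.4793]
orientation: [0.335, 2.97, 0.766]
contact_force: [0.1, 0.9, 0.6]
grip_width: 0.0847
grasp_force: 0.0
```

```bash
cat > st.py <<'E'
from h import *
s=arm.sense();print(s['time'],s['tcp_pos'].round(4),'\n',R.from_rotvec(s['orientation']).as_matrix().round(3),'\n',np.round(s['joint_pos'],3),np.round(s['contact_force'],1),s['grip_width'],s['grasp_force'])
E
python3 st.py; python3 -c "
from h import *
print(cap('scene')['extrinsics'][:3,3])"
```

```text
0.925 [0.1007 0.4402 0.4793] 
 [[-0.975  0.195  0.108]
 [ 0.223  0.853  0.471]
 [ 0.     0.483 -0.875]] 
 [-1.387 -0.105 -0.025  1.853  0.038  0.891 -0.083] [0.1 0.9 0.6] 0.08471233301927951 0.0
[0.24012122 0.64956326 0.42548596]
```

arm_command --moves '[[[-0.05, 0, 0], [0, 0.8, -4], 8.5], [[-0.1, 0, 0], [0, 1.5, -8], 8.5], [[-0.15, 0, 0], [0, 2.3, -12.2], 8.5], [[-0.15, 0, 0], [0, 2.3, -12.2], 8.5]]'

```text
time: 1.48
tcp_pos: [0.0925, 0.4046, 0.5996]
orientation: [0.326, 2.888, 0.987]
contact_force: [0.2, -0.1, -0.4]
grip_width: 0.0847
grasp_force: 0.0
```

```bash
python3 st.py; python3 - <<'E'
import numpy as np
# start, p2 known; fit planar SRS: r=L1 s2+L2 s24+L3 s, z=h+L1 c2+L2 c24+L3 c
from h import *
s=arm.sense()
D=[([.6153,1.4239,1.1034],(.1447,.6330,.2413)),([-.105,1.853,.891],(.1007,.4402,.4793)),(np.array(s['joint_pos'])[[1,3,5]],s['tcp_pos'])]
A=[];b=[]
for q,p in D:
    a,c,d=np.cumsum(q)
    A+= [[0,np.sin(a),np.sin(c),np.sin(d),np.cos(d)],[1,np.cos(a),np.cos(c),np.cos(d),-np.sin(d)]];b+=[np.hypot(p[0],p[1]),p[2]]
x,res,rk,sv=np.linalg.lstsq(np.array(A),np.array(b),rcond=None);print(x,res,sv)
E
```

```text
1.475 [0.0925 0.4046 0.5996] 
 [[-0.975  0.177  0.136]
 [ 0.223  0.771  0.596]
 [ 0.     0.612 -0.791]] 
 [-1.387 -0.249 -0.033  1.701  0.044  1.033 -0.085] [ 0.2 -0.1 -0.4] 0.08473069685331874 0.0
[ 0.25703699  0.55155552  0.36774875  0.29998852 -0.00319572] [8.49159924e-08] [2.97744925 2.42843536 0.47436665 0.10721854 0.031275  ]
```

arm_command --moves '[[[0, -0.08, 0.103], [-5.4, -0.3, -0.2], 5], [[0, -0.159, 0.206], [-10.7, -1.1, -0.9], 5], [[0, -0.239, 0.308], [-15.8, -2.5, -1.9], 5], [[0, -0.318, 0.411], [-20.6, -4.3, -3.3], 5], [[0, -0.398, 0.514], [-25.1, -6.7, -5.2], 5]]'

```text
time: 2.1
tcp_pos: [0.3196, 0.2655, 0.5943]
orientation: [1.164, 2.483, 0.829]
contact_force: [0.8, -0.2, -0.5]
grip_width: 0.0504
grasp_force: 0.0
```

```bash
python3 st.py; python3 - <<'E'
from h import *
c=cap('top');P=depthpts(c).reshape(-1,3)
for x in np.arange(.26,.8,.06):
    l=[]
    for y in np.arange(-.34,.1,.04):
        q=P[(abs(P[:,0]-x)<.03)&(abs(P[:,1]-y)<.02)&(P[:,2]<.42)]
        l.append('%4.0f'%(np.percentile(q[:,2],98)*1000) if len(q)>3 else '  - ')
    print('%.2f'%x,*l)
E
```

```text
2.1 [0.3196 0.2655 0.5943] 
 [[-0.638  0.612  0.468]
 [ 0.77   0.512  0.381]
 [-0.007  0.603 -0.798]] 
 [-1.095 -0.261  0.19   1.712  0.203  1.055 -0.243] [ 0.8 -0.2 -0.5] 0.05039462449258254 0.0
0.26  227  227  227  227  227  227  227  227  224    3    2   -0
0.32  227  227  227  227  227  227  227  226    3    2    2    3
0.38  271  195  225  227  227  227  226    2    3    3    3  129
0.44  272  277  274  269  146  226    3   29   45   45    6    8
0.50   35  277  272  272  272  271    2   45   96   48    2    8
0.56   35   34   32    6  102  270   34   26   34   42   42   27
0.62  100   34   33  101  100    5   41   40   33   22   28   28
0.68  101  101  101  101    3   32   38   36    2    2   25   - 
0.74   29   39   26   25    3   14   17   17   26   26   -    - 
0.80   47   46    2    7   13   16    9   26   25   25   25   -
```

arm_command --moves '[[[0, -0.08, 0.103], [-5.4, -0.5, -0.8], 5], [[0, -0.159, 0.206], [-10.7, -1.3, -1.7], 5], [[0, -0.239, 0.308], [-15.8, -2.7, -2.7], 5], [[0, -0.318, 0.411], [-20.6, -4.5, -4.1], 5], [[0, -0.398, 0.514], [-25.1, -6.9, -6.0], 5]]'

```text
time: 2.78
tcp_pos: [0.4095, 0.0142, 0.6019]
orientation: [1.804, 1.889, 0.63]
contact_force: [0.5, 0.6, -0.0]
grip_width: 0.0502
grasp_force: 0.0
```

```bash
python3 st.py; python3 - <<'E'
from h import *
for n in('top','scene'):
    c=cap(n);P=depthpts(c).reshape(-1,3)
    q=P[(P[:,0]>.46)&(P[:,0]<.64)&(P[:,1]<-.09)&(P[:,1]>-.2)&(P[:,2]>.15)&(P[:,2]<.3)]
    if len(q):
        i=np.argsort(-q[:,1])[:6];print(n,len(q),q[i].round(3).tolist(),q[np.argsort(-q[:,0])[:4]].round(3).tolist())
E
```

```text
2.775 [0.4095 0.0142 0.6019] 
 [[-0.043  0.793  0.607]
 [ 0.999  0.04   0.018]
 [-0.01   0.608 -0.794]] 
 [-0.621 -0.291  0.29   1.704  0.287  1.094 -0.32 ] [ 0.5  0.6 -0. ] 0.05020589091146464 0.0
top 575 [[0.51, -0.139, 0.268], [0.51, -0.141, 0.269], [0.514, -0.141, 0.268], [0.515, -0.141, 0.25], [0.512, -0.141, 0.266], [0.514, -0.141, 0.233]] [[0.543, -0.156, 0.174], [0.543, -0.157, 0.154], [0.541, -0.155, 0.201], [0.54, -0.155, 0.182]]
scene 1821 [[0.51, -0.138, 0.265], [0.513, -0.138, 0.225], [0.512, -0.138, 0.263], [0.514, -0.139, 0.244], [0.514, -0.139, 0.256], [0.514, -0.139, 0.236]] [[0.548, -0.16, 0.152], [0.547, -0.158, 0.159], [0.547, -0.158, 0.155], [0.547, -0.157, 0.158]]
```

arm_command --moves '[[[0, -0.08, 0.103], [-5.4, -0.3, -0.2], 5], [[0, -0.159, 0.206], [-10.7, -1.1, -0.9], 5], [[0, -0.239, 0.308], [-15.8, -2.5, -1.9], 5], [[0, -0.318, 0.411], [-20.6, -4.3, -3.3], 5]]'

```text
time: 3.38
tcp_pos: [0.3645, -0.1935, 0.6038]
orientation: [2.166, 1.325, 0.441]
contact_force: [0.8, 0.4, 0.7]
grip_width: 0.0502
grasp_force: 0.0
```

```bash
cat > st.py <<'E'
from h import *
s=arm.sense();p=np.array(s['tcp_pos']);Rm=R.from_rotvec(s['orientation']).as_matrix();q=np.array(s['joint_pos'])
print(s['time'],p.round(4),'\n',Rm.round(3),'\n',q.round(3),np.round(s['contact_force'],1),round(s['grip_width'],4),round(s['grasp_force'],1))
S=np.array([0,0,.257]);E=S+.5516*np.array([np.sin(q[1])*np.cos(q[0]),-np.sin(q[1])*np.sin(q[0]),np.cos(q[1])]);W=p-.3*Rm[:,2]
print('elbow',E.round(3),'wrist',W.round(3),np.linalg.norm(E-W).round(3))
L=[(.38,.13,.08),(.335,.15,.42),(.43,.115,.49),(.507,.09,.555),(.57,.07,.61)]
t=np.linspace(0,1,41)[:,None]
seg=lambda a,b:np.array(a)+t*(np.array(b)-np.array(a))
lp=np.vstack([seg(a,b) for a,b in zip(L,L[1:])])
a=np.linspace(0,2*np.pi,60);sh=np.vstack([np.c_[.595+r*np.cos(a),.06+r*np.sin(a),0*a+z] for r,z in((.085,.46),(.07,.5),(.045,.56))])
for n,A,B in(('upper',S,E),('fore',E,W),('hand',W,p)):
    g=seg(A,B);d=lambda Q:np.linalg.norm(g[:,None]-Q[None],axis=2).min().round(3)
    print(n,'lamp',d(lp),'shade',d(sh))
E
python3 st.py
```

```text
3.375 [ 0.3645 -0.1935  0.6038] 
 [[ 0.458  0.706  0.54 ]
 [ 0.889 -0.357 -0.287]
 [-0.01   0.612 -0.791]] 
 [-0.117 -0.29   0.304  1.699  0.292  1.091 -0.32 ] [0.8 0.4 0.7] 0.0502 0.0
elbow [-0.157 -0.018  0.786] wrist [ 0.202 -0.107  0.841] 0.374
upper lamp 0.381 shade 0.55
fore lamp 0.462 shade 0.474
hand lamp 0.321 shade 0.292
```

arm_command --moves '[[[0.132, 0, 0], [0, -0.8, 5], 5], [[0.264, 0, 0], [0, -2, 10], 5], [[0.396, 0, 0], [0, -3.5, 15], 5], [[0.528, 0, 0], [0, -5.5, 19.5], 5], [[0.66, 0, 0], [0, -7.5, 23.8], 5]]'

```text
time: 4.0
tcp_pos: [0.4422, -0.2329, 0.3687]
orientation: [-2.678, -1.642, 0.015]
contact_force: [1.6, -0.3, 0.4]
grip_width: 0.0499
grasp_force: 0.0
```

```bash
python3 st.py
```

```text
4.0 [ 0.4422 -0.2329  0.3687] 
 [[ 0.454  0.891 -0.008]
 [ 0.891 -0.454 -0.005]
 [-0.008 -0.005 -1.   ]] 
 [-0.018  0.312  0.633  1.642 -0.184  1.254  0.179] [ 1.6 -0.3  0.4] 0.0499 0.0
elbow [0.169 0.003 0.782] wrist [ 0.445 -0.231  0.669] 0.379
upper lamp 0.307 shade 0.426
fore lamp 0.321 shade 0.302
hand lamp 0.326 shade 0.245
```

```bash
cat > plan.py <<'E'
from h import *
import sys,json
# args: x y z yaw_deg lean_deg ; each prints relative move (turn, shift cm) from now
s=arm.sense();p=np.array(s['tcp_pos']);R0=R.from_rotvec(s['orientation']).as_matrix()
def Rt(yaw,lean):
    y=np.array([np.cos(yaw),np.sin(yaw),0]);x=np.array([-y[1],y[0],0])
    return np.c_[x,y,np.cross(x,y)]@R.from_rotvec([0,lean,0]).as_matrix()
for a in sys.argv[1:]:
    v=list(map(float,a.split(',')))
    M=Rt(np.radians(v[3]),np.radians(v[4]))
    print(a,R.from_matrix(R0.T@M).as_rotvec().round(3).tolist(),(R0.T@(np.array(v[:3])-p)*100).round(2).tolist())
E
python3 plan.py .455,-.10,.31,-15,3 .475,-.05,.2,-5,8 .4905,-.0105,.13,-5,8
```

```text
.455,-.10,.31,-15,3 [-0.0, 0.06, -0.209] [12.47, -4.86, 5.79]
.475,-.05,.2,-5,8 [0.02, 0.145, -0.383] [17.92, -5.29, 16.75]
.4905,-.0105,.13,-5,8 [0.02, 0.145, -0.383] [22.2, -5.67, 23.72]
```

arm_command --moves '[[[0, 0.02, -0.07], [4.2, -1.6, 2.0], 5], [[0, 0.04, -0.14], [8.4, -3.3, 4.0], 5], [[0, 0.06, -0.209], [12.5, -4.9, 5.8], 5], [[0.01, 0.1, -0.3], [15.2, -5.1, 11.3], 5], [[0.02, 0.145, -0.383], [17.9, -5.3, 16.8], 5]]'

```text
time: 4.62
tcp_pos: [0.4753, -0.0494, 0.1997]
orientation: [-2.243, -2.063, -0.162]
contact_force: [0.8, 0.6, -0.1]
grip_width: 0.05
grasp_force: 0.0
```

```bash
python3 st.py; python3 plan.py .475,-.05,.2,-5,8 .4905,-.0105,.13,-5,8 .4905,-.0105,.067,-5,8
```

```text
4.625 [ 0.4753 -0.0494  0.1997] 
 [[ 0.083  0.996  0.017]
 [ 0.987 -0.084  0.137]
 [ 0.138  0.006 -0.99 ]] 
 [-0.125  0.431  0.378  1.971 -0.406  0.822  0.425] [ 0.8  0.6 -0.1] 0.05 0.0
elbow [0.229 0.029 0.758] wrist [ 0.47  -0.091  0.497] 0.375
upper lamp 0.273 shade 0.376
fore lamp 0.176 shade 0.117
hand lamp 0.192 shade 0.106
.475,-.05,.2,-5,8 [0.005, 0.001, 0.004] [-0.06, -0.03, -0.03]
.4905,-.0105,.13,-5,8 [0.005, 0.001, 0.004] [3.0, 1.15, 7.47]
.4905,-.0105,.067,-5,8 [0.005, 0.001, 0.004] [2.13, 1.11, 13.71]
```

arm_command --moves '[[[0, 0, 0], [1.5, 0.6, 3.7], 5], [[0, 0, 0], [3.0, 1.15, 7.4], 5], [[0, 0, 0], [2.6, 1.1, 10.5], 5], [[0, 0, 0], [2.2, 1.1, 13.6], 5]]'

```text
time: 5.12
tcp_pos: [0.4897, -0.0115, 0.0679]
orientation: [-2.247, -2.058, -0.158]
contact_force: [-0.7, -0.5, 0.5]
grip_width: 0.0499
grasp_force: 0.0
```

```bash
python3 st.py; python3 - <<'E'
from h import *
c=cap('scene');save(c,'g1.png',(240,150,340,250),6)
E
```

```text
5.125 [ 0.4897 -0.0115  0.0679] 
 [[ 0.087  0.996  0.015]
 [ 0.987 -0.088  0.136]
 [ 0.137  0.003 -0.991]] 
 [-0.089  0.652  0.225  2.065 -0.587  0.508  0.529] [-0.7 -0.5  0.5] 0.0499 0.0
elbow [0.333 0.03  0.696] wrist [ 0.485 -0.052  0.365] 0.373
upper lamp 0.214 shade 0.257
fore lamp 0.128 shade 0.089
hand lamp 0.179 shade 0.119
```

View pics/g1.png

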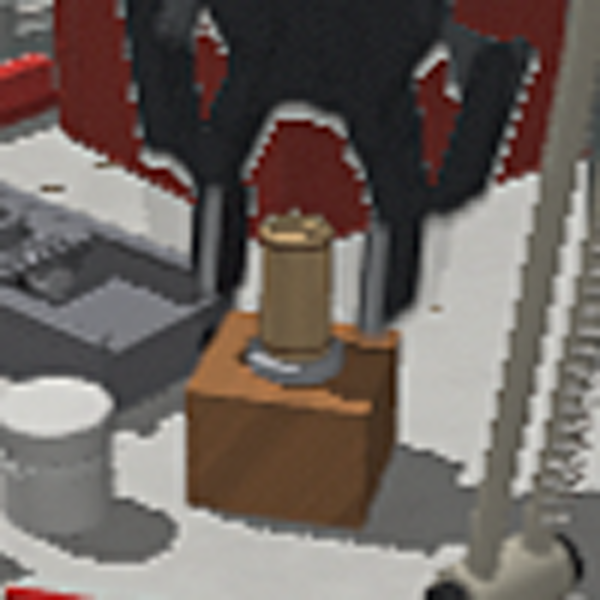

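The fingers straddle the handle: handle at (295,290), fingers at (215,240) and (390,270). Closing.

arm_command --moves '[[[0, 0, 0], [0.15, 0, 0], 4], [[0, 0, 0], [0.15, 0, 0], 3], [[0, 0, 0], [0.15, 0, 0], 1.5], [[0, 0, 0], [0.15, 0, 0], 1.5], [[0, 0, 0], [0.15, 0, 0], 1.5]]' --squeeze 50

```text
time: 5.8
tcp_pos: [0.4913, -0.0114, 0.0716]
orientation: [-2.252, -2.058, -0.163]
contact_force: [-0.8, -0.9, 6.6]
grip_width: 0.0228
grasp_force: 49.6
```

```bash
python3 st.py; python3 plan.py .49,-.012,.12,-5,8 .50,-.05,.12,-5,8 .61,-.08,.12,-5,8
```

```text
5.8 [ 0.4913 -0.0114  0.0716] 
 [[ 0.088  0.996  0.02 ]
 [ 0.987 -0.09   0.136]
 [ 0.137  0.008 -0.99 ]] 
 [-0.092  0.645  0.228  2.063 -0.585  0.512  0.524] [-0.8 -0.9  6.6] 0.0228 49.6
elbow [0.33  0.03  0.698] wrist [ 0.485 -0.052  0.369] 0.373
upper lamp 0.215 shade 0.261
fore lamp 0.128 shade 0.089
hand lamp 0.18 shade 0.116
.49,-.012,.12,-5,8 [0.008, 0.002, -0.002] [0.6, -0.08, -4.8]
.50,-.05,.12,-5,8 [0.008, 0.002, -0.002] [-3.06, 1.26, -5.3]
.61,-.08,.12,-5,8 [0.008, 0.002, -0.002] [-5.05, 12.48, -5.49]
```

arm_command --moves '[[[0, 0, 0], [0.25, 0, -2], 1.5], [[0, 0, 0], [0.5, 0, -4], 1.5], [[0, 0, 0], [0.75, 0, -5.5], 1.5], [[0, 0, 0], [0.75, 0, -5.5], 1.5]]'

```text
time: 6.3
tcp_pos: [0.4909, -0.0117, 0.1269]
orientation: [-2.252, -2.058, -0.163]
contact_force: [0.1, -0.2, -1.4]
grip_width: 0.0228
grasp_force: 49.2
```

```bash
python3 st.py; python3 - <<'E'
from h import *
c=cap('scene');save(c,'g2.png',(240,140,340,240),6)
E
```

```text
6.3 [ 0.4909 -0.0117  0.1269] 
 [[ 0.088  0.996  0.021]
 [ 0.987 -0.09   0.135]
 [ 0.137  0.008 -0.991]] 
 [-0.15   0.553  0.31   2.025 -0.511  0.645  0.446] [ 0.1 -0.2 -1.4] 0.0228 49.2
elbow [0.286 0.043 0.726] wrist [ 0.485 -0.052  0.424] 0.374
upper lamp 0.237 shade 0.312
fore lamp 0.133 shade 0.079
hand lamp 0.184 shade 0.081
```

View pics/g2.png

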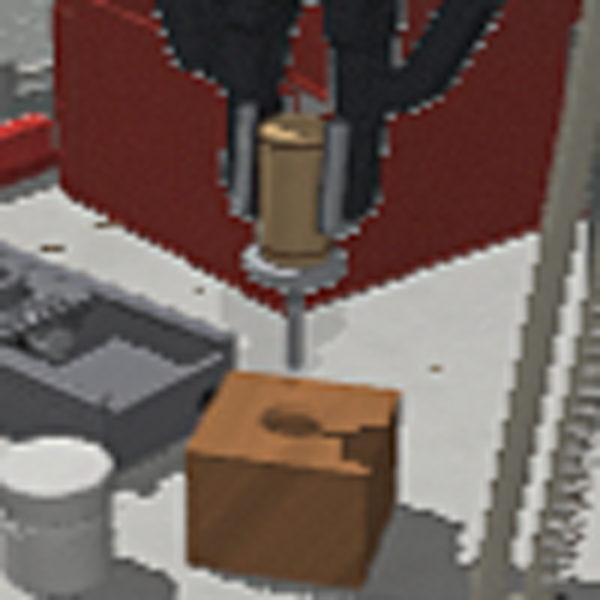

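The tool is held and hangs straight, with the pin tip at (295,367). The stand hole is now visible at (291,421). Next: measure the tip, the tilt and the hole.

```bash
python3 - <<'E'
from h import *
c=cap('scene');P=depthpts(c);hsv=cv2.cvtColor(c['image'],cv2.COLOR_RGB2HSV)
f=lambda p:[(p[0]+.5)/6-.5+240,(p[1]+.5)/6-.5+140]
print('hole scene',plane(c,f((291,421)),.044).round(4))
p0=np.array(arm.sense()['tcp_pos'])
m=(hsv[...,0]>8)&(hsv[...,0]<28)&(hsv[...,1]>50)&(P[...,2]>.1)&(P[...,2]<.17)&(np.abs(P[...,0]-p0[0])<.03)&(np.abs(P[...,1]-p0[1])<.03)
q=P[m];print(len(q))
z=q[:,2];zb=np.round(z/.006)*.006
for v in np.unique(zb):
    w=q[zb==v]
    if len(w)>5: print(round(v,3),len(w),w.mean(0).round(4),'front y',np.percentile(w[:,1],80).round(4),'x mid',((w[:,0].min()+w[:,0].max())/2).round(4))
# pin: tip ray + collar ray with tool plane
for n,a in(('tip',(295,367)),('handle top',(293,127)),('collar',(295,262))):
    o,v=rays(c,f(a)); k=(p0[1]-o[1])/v[0,1]; print(n,'at y=tcp y:',(o+k*v[0]).round(4))
u,vv=[int(round(t)) for t in f((295,345))];print(P[vv-2:vv+3,u-1:u+2].round(3).tolist())
E
```

```text
hole scene [[ 0.4937 -0.012   0.044 ]]
266
0.108 25 [ 0.4883 -0.001   0.1084] front y 0.001 x mid 0.4893
0.114 32 [ 0.4876 -0.0005  0.114 ] front y 0.0019 x mid 0.4888
0.12 30 [ 0.4912 -0.0006  0.12  ] front y 0.0015 x mid 0.4926
0.126 27 [ 4.909e-01 -3.000e-04  1.258e-01] front y 0.0014 x mid 0.4926
0.132 33 [ 0.491  -0.0008  0.1318] front y 0.0013 x mid 0.4921
0.138 34 [ 0.4906 -0.0007  0.138 ] front y 0.0011 x mid 0.4922
0.144 29 [ 0.4895 -0.0005  0.1439] front y 0.0013 x mid 0.4916
0.15 56 [ 0.4921 -0.0065  0.1494] front y -0.001 x mid 0.4921
tip at y=tcp y: [ 0.4923 -0.0115  0.0647]
handle top at y=tcp y: [ 0.4939 -0.0115  0.1492]
collar at y=tcp y: [ 0.4927 -0.0115  0.1027]
[[[0.493, -0.008, 0.079], [0.49, -0.007, 0.08], [0.488, -0.008, 0.08]], [[0.493, -0.008, 0.076], [0.491, -0.01, 0.076], [0.489, -0.008, 0.077]], [[0.492, -0.006, 0.075], [0.491, -0.008, 0.075], [0.488, -0.008, 0.075]], [[0.492, -0.007, 0.073], [0.491, -0.008, 0.073], [0.489, -0.008, 0.073]], [[0.493, -0.008, 0.07], [0.491, -0.008, 0.071], [0.488, -0.007, 0.071]]]
```

arm_command --moves '[[[0, 0, 0], [-1.5, 4, -0.2], 1.5], [[0, 0, 0], [-3, 8, -0.4], 1.5], [[0, 0, 0], [-4.4, 12, -0.5], 1.5], [[0, 0, 0], [-5.6, 15.9, -0.6], 1.5], [[0, 0, 0], [-5.6, 15.9, -0.6], 1.5]]'

```text
time: 7.02
tcp_pos: [0.6449, -0.0838, 0.1233]
orientation: [-2.253, -2.056, -0.159]
contact_force: [-0.3, 0.2, -1.3]
grip_width: 0.0221
grasp_force: 49.3
```

```bash
python3 st.py; python3 - <<'E'
from h import *
c=cap('scene');save(c,'g3.png',(190,130,290,230),6)
E
```

```text
7.025 [ 0.6449 -0.0838  0.1233] 
 [[ 0.09   0.996  0.018]
 [ 0.987 -0.092  0.134]
 [ 0.135  0.006 -0.991]] 
 [-0.035  0.764  0.34   1.558 -0.471  0.917  0.428] [-0.3  0.2 -1.3] 0.0221 49.3
elbow [0.382 0.013 0.655] wrist [ 0.64  -0.124  0.421] 0.375
upper lamp 0.178 shade 0.198
fore lamp 0.13 shade 0.069
hand lamp 0.279 shade 0.112
```

View pics/g3.png

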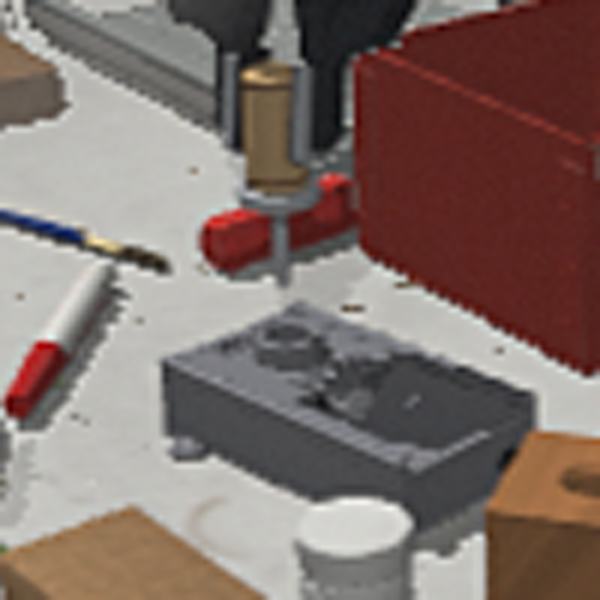

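```bash
cat > tilt.py <<'E'
from h import *
c=cap('scene');P=depthpts(c);hsv=cv2.cvtColor(c['image'],cv2.COLOR_RGB2HSV)
p0=np.array(arm.sense()['tcp_pos'])
near=(np.hypot(P[...,0]-p0[0],P[...,1]-p0[1])<.03)
m=near&(hsv[...,0]>8)&(hsv[...,0]<28)&(hsv[...,1]>50)&(P[...,2]>p0[2]-.03)&(P[...,2]<p0[2]+.03)
def sl(m,st):
    q=P[m];zb=np.round(q[:,2]/st)*st
    for v in np.unique(zb):
        w=q[zb==v]
        if len(w)>4: print(round(v,3),len(w),'front y',np.median(w[:,1]).round(4),'x',np.median(w[:,0]).round(4),((w[:,0].min()+w[:,0].max())/2).round(4))
sl(m,.006);print('pin');sl(near&(P[...,2]<p0[2]-.026)&(P[...,2]>.055),.006)
f=lambda p:[(p[0]+.5)/6-.5+190,(p[1]+.5)/6-.5+130]
print('well',plane(c,f((291,341)),.041).round(4))
o,v=rays(c,f((285,286)));k=(p0[1]-o[1])/v[0,1];print('tip',(o+k*v[0]).round(4))
E
python3 tilt.py
```

```text
0.102 5 front y -0.0712 x 0.6406 0.6397
0.108 29 front y -0.0722 x 0.6374 0.6405
0.114 18 front y -0.0713 x 0.6417 0.6447
0.12 24 front y -0.0708 x 0.6425 0.6451
0.126 20 front y -0.0719 x 0.6426 0.6454
0.132 23 front y -0.0706 x 0.6424 0.6453
0.138 25 front y -0.0716 x 0.6427 0.6457
0.144 28 front y -0.0717 x 0.6436 0.6449
0.15 19 front y -0.0786 x 0.6435 0.6439
pin
0.066 5 front y -0.0783 x 0.6421 0.6421
0.072 6 front y -0.0788 x 0.6423 0.642
0.078 5 front y -0.0787 x 0.6424 0.6435
0.084 6 front y -0.0783 x 0.6414 0.642
0.09 7 front y -0.0786 x 0.6413 0.6425
well [[ 0.6415 -0.0777  0.041 ]]
tip [ 0.6452 -0.0818  0.0616]
```

arm_command --moves '[[[0, 0, 0], [-0.15, 0, 1], 1.5], [[0, 0, 0], [-0.3, 0, 2], 1.5], [[0, 0, 0], [-0.36, 0, 2.6], 1.5], [[0, 0, 0], [-0.36, 0, 2.6], 1.5]]'

```text
time: 7.62
tcp_pos: [0.643, -0.0818, 0.0981]
orientation: [-2.25, -2.056, -0.159]
contact_force: [0.5, 0.2, -0.8]
grip_width: 0.0225
grasp_force: 49.3
```

```bash
python3 st.py|head -5; python3 - <<'E'
from h import *
c=cap('scene');save(c,'g4.png',(190,130,290,230),6)
E
```

```text
7.625 [ 0.643  -0.0818  0.0981] 
 [[ 0.089  0.996  0.016]
 [ 0.987 -0.09   0.136]
 [ 0.137  0.004 -0.991]] 
 [-0.028  0.792  0.325  1.581 -0.488  0.869  0.447] [ 0.5  0.2 -0.8] 0.0225 49.3
```

View pics/g4.png

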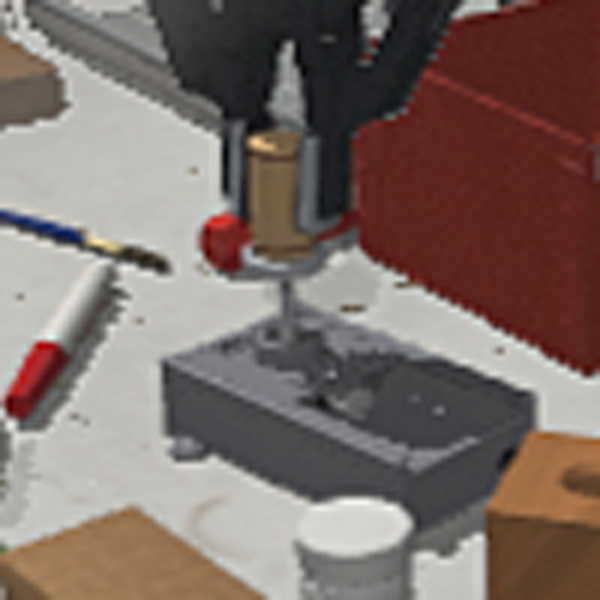

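The pin enters the boss at (288,338) and shows no contact force. Pressing down now.

arm_command --moves '[[[0, 0, 0], [-0.07, 0, 0.5], 1.5], [[0, 0, 0], [-0.12, 0, 0.9], 1.5], [[0, 0, 0], [-0.12, 0, 0.9], 1.5]]'

```text
time: 8.05
tcp_pos: [0.6439, -0.0822, 0.0899]
orientation: [-2.252, -2.057, -0.161]
contact_force: [0.3, -0.3, 0.4]
grip_width: 0.0229
grasp_force: 49.5
```

arm_command --moves '[[[0, 0, 0], [-0.03, 0, 0.2], 1.5], [[0, 0, 0], [-0.05, 0, 0.35], 1.5], [[0, 0, 0], [-0.05, 0, 0.35], 1.5]]'

```text
time: 8.43
tcp_pos: [0.6439, -0.0822, 0.0865]
orientation: [-2.252, -2.057, -0.161]
contact_force: [0.3, -0.7, 2.7]
grip_width: 0.0226
grasp_force: 49.6
```

arm_command --moves '[[[0, 0, 0], [-0.03, 0, 0.2], 1.5], [[0, 0, 0], [-0.03, 0, 0.2], 1.5]]'

```text
time: 8.68
tcp_pos: [0.644, -0.0823, 0.0851]
orientation: [-2.251, -2.057, -0.162]
contact_force: [-0.4, 0.3, 6.1]
grip_width: 0.0227
grasp_force: 50.0
```

```bash
python3 st.py; python3 - <<'E'
from h import *
R0=R.from_rotvec(arm.sense()['orientation']).as_matrix()
print((R0.T@[-.944,.33,0]).round(3))
E
```

```text
8.675 [ 0.644  -0.0823  0.0851] 
 [[ 0.089  0.996  0.019]
 [ 0.987 -0.091  0.136]
 [ 0.137  0.007 -0.991]] 
 [-0.023  0.809  0.316  1.588 -0.497  0.844  0.457] [-0.4  0.3  6.1] 0.0227 50.0
elbow [0.399 0.009 0.638] wrist [ 0.638 -0.123  0.382] 0.374
upper lamp 0.158 shade 0.176
fore lamp 0.125 shade 0.059
hand lamp 0.302 shade 0.129
[ 0.242 -0.97   0.027]
```

arm_command --moves '[[[0, 0, 0], [0.15, -0.6, 0], 1.5], [[0, 0, 0], [0.3, -1.2, 0], 1.5], [[0, 0, 0], [0.44, -1.8, 0.05], 1.5], [[0, 0, 0], [0.6, -2.4, 0.05], 1.5], [[0, 0, 0], [0.73, -3, 0.05], 1.5]]'

```text
time: 9.3
tcp_pos: [0.6148, -0.0722, 0.0852]
orientation: [-2.252, -2.058, -0.162]
contact_force: [1.9, -0.7, 5.5]
grip_width: 0.0226
grasp_force: 49.9
```

```bash
python3 st.py
```

```text
9.3 [ 0.6148 -0.0722  0.0852] 
 [[ 0.089  0.996  0.02 ]
 [ 0.987 -0.091  0.135]
 [ 0.136  0.008 -0.991]] 
 [-0.035  0.77   0.308  1.684 -0.506  0.785  0.474] [ 1.9 -0.7  5.5] 0.0226 49.9
elbow [0.384 0.014 0.653] wrist [ 0.609 -0.113  0.382] 0.374
upper lamp 0.175 shade 0.195
fore lamp 0.128 shade 0.06
hand lamp 0.285 shade 0.118
```

arm_command --moves '[[[0, 0, 0], [0.15, -0.6, 0], 1.5], [[0, 0, 0], [0.3, -1.2, 0], 1.5], [[0, 0, 0], [0.42, -1.7, 0.05], 1.5], [[0, 0, 0], [0.53, -2.2, 0.05], 1.5]]'

```text
time: 9.8
tcp_pos: [0.594, -0.0651, 0.0852]
orientation: [-2.253, -2.058, -0.163]
contact_force: [3.9, -0.2, 4.2]
grip_width: 0.0227
grasp_force: 49.8
```

arm_command --moves '[[[0, 0, 0], [0.06, -0.25, 0], 1.5], [[0, 0, 0], [0.12, -0.5, 0], 1.5]]'

```text
time: 10.05
tcp_pos: [0.5902, -0.0641, 0.0853]
orientation: [-2.255, -2.059, -0.164]
contact_force: [6.6, -2.2, 1.0]
grip_width: 0.0224
grasp_force: 49.6
```

arm_command --moves '[[[0, 0, 0], [-0.15, 0.6, 0], 1.5], [[0, 0, 0], [-0.01, 0.6, -1], 1.5], [[0, 0, 0], [0.12, 0.6, -2], 1.5], [[0, 0, 0], [0.26, 0.6, -3], 1.5], [[0, 0, 0], [0.4, 0.6, -4.2], 1.5]]'

```text
time: 10.68
tcp_pos: [0.5928, -0.0651, 0.1273]
orientation: [-2.25, -2.056, -0.158]
contact_force: [-0.6, 0.2, -1.6]
grip_width: 0.0228
grasp_force: 49.4
```

```bash
python3 st.py; python3 tilt.py; python3 - <<'E'
from h import *
c=cap('scene');save(c,'g5.png',(190,130,310,230),6)
E
```

```text
10.675 [ 0.5928 -0.0651  0.1273] 
 [[ 0.089  0.996  0.016]
 [ 0.987 -0.09   0.136]
 [ 0.137  0.003 -0.991]] 
 [-0.063  0.688  0.335  1.719 -0.477  0.834  0.447] [-0.6  0.2 -1.6] 0.0228 49.4
elbow [0.349 0.022 0.683] wrist [ 0.588 -0.106  0.424] 0.375
upper lamp 0.206 shade 0.238
fore lamp 0.136 shade 0.067
hand lamp 0.248 shade 0.089
0.108 22 front y -0.054 x 0.5901 0.5944
0.114 29 front y -0.0542 x 0.589 0.5929
0.12 20 front y -0.0537 x 0.5925 0.5944
0.126 23 front y -0.0535 x 0.5932 0.5947
0.132 27 front y -0.0536 x 0.5924 0.5949
0.138 26 front y -0.0534 x 0.5915 0.5945
0.144 28 front y -0.0547 x 0.591 0.5945
0.15 41 front y -0.0572 x 0.5931 0.5952
pin
0.066 6 front y -0.0619 x 0.5928 0.5927
0.072 7 front y -0.0624 x 0.5921 0.5929
0.078 6 front y -0.0625 x 0.5929 0.5922
0.084 9 front y -0.0616 x 0.5922 0.5923
0.09 7 front y -0.0624 x 0.5928 0.5923
0.102 16 front y -0.0519 x 0.5855 0.5899
well [[ 0.6415 -0.0777  0.041 ]]
tip [ 0.6362 -0.0656  0.0697]
```

View pics/g5.png

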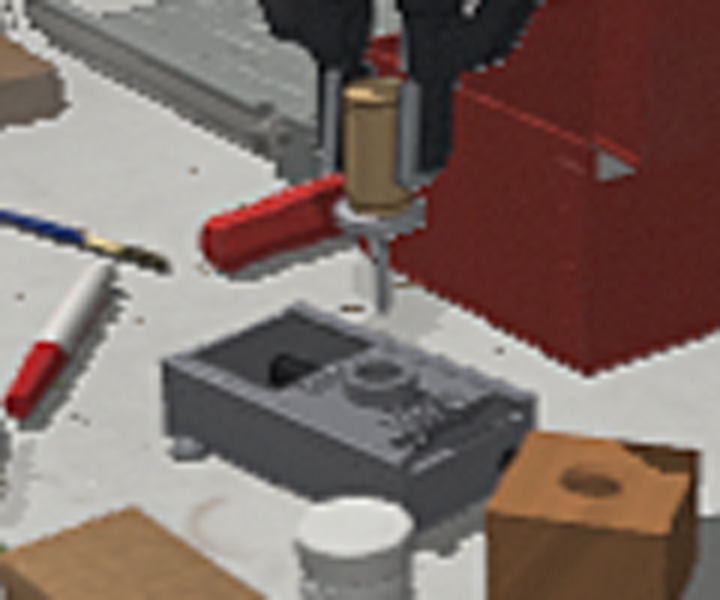

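The cover is open, with the boss moved to (380,382), and the tool is still upright. The stand hole is at (594,482). Returning the tool.

arm_command --moves '[[[0, 0, 0], [1.5, -3.6, 0.2], 1.5], [[0, 0, 0], [3, -7.2, 0.4], 1.5], [[0, 0, 0], [4.4, -10.6, 0.56], 1.5], [[0, 0, 0], [4.4, -10.6, 0.56], 1.5]]'

```text
time: 11.28
tcp_pos: [0.4888, -0.0098, 0.1267]
orientation: [-2.246, -2.056, -0.157]
contact_force: [0.8, -0.1, -0.3]
grip_width: 0.0228
grasp_force: 49.5
```

```bash
python3 st.py|head -5; python3 plan.py .4909,-.0115,.127,-5,8 .4909,-.0115,.10,-5,8 .4909,-.0115,.073,-5,8;python3 - <<'E'
from h import *
c=cap('scene')
f=lambda p:[(p[0]+.5)/6-.5+190,(p[1]+.5)/6-.5+130]
print('well',plane(c,f((380,370)),.041).round(4))
E
```

```text
11.275 [ 0.4888 -0.0098  0.1267] 
 [[ 0.087  0.996  0.013]
 [ 0.987 -0.088  0.138]
 [ 0.138  0.001 -0.99 ]] 
 [-0.153  0.554  0.311  2.025 -0.51   0.652  0.445] [ 0.8 -0.1 -0.3] 0.0228 49.5
.4909,-.0115,.127,-5,8 [0.001, 0.001, -0.001] [-0.14, 0.22, -0.05]
.4909,-.0115,.10,-5,8 [0.001, 0.001, -0.001] [-0.51, 0.22, 2.62]
.4909,-.0115,.073,-5,8 [0.001, 0.001, -0.001] [-0.89, 0.21, 5.3]
well [[ 0.599  -0.0677  0.041 ]]
```

arm_command --moves '[[[0, 0, 0], [-0.14, 0.2, 0], 1.5], [[0, 0, 0], [-0.35, 0.2, 1.5], 1.5], [[0, 0, 0], [-0.56, 0.2, 3], 1.5], [[0, 0, 0], [-0.75, 0.2, 4.3], 1.5], [[0, 0, 0], [-0.88, 0.2, 5.3], 1.5]]'

```text
time: 11.95
tcp_pos: [0.4939, -0.0135, 0.0717]
orientation: [-2.251, -2.056, -0.159]
contact_force: [0.6, -0.5, -0.2]
grip_width: 0.0227
grasp_force: 49.5
```

```bash
python3 st.py|head -5; python3 tilt.py|head -9; python3 - <<'E'
from h import *
t=cap('top');P=depthpts(t)
q=P[150:260,235:310].reshape(-1,3)
b=q[(q[:,2]>.0365)&(q[:,2]<.046)&(q[:,0]>.56)&(q[:,0]<.68)&(q[:,1]<-.03)&(q[:,1]>-.11)];print('boss top view',len(b),b.mean(0).round(4))
E
```

```text
11.95 [ 0.4939 -0.0135  0.0717] 
 [[ 0.089  0.996  0.016]
 [ 0.987 -0.091  0.136]
 [ 0.137  0.004 -0.991]] 
 [-0.094  0.649  0.238  2.052 -0.584  0.525  0.525] [ 0.6 -0.5 -0.2] 0.0227 49.5
0.042 135 front y -0.0037 x 0.4848 0.4933
0.048 60 front y -0.0032 x 0.4852 0.4914
0.054 21 front y -0.0023 x 0.4916 0.4936
0.06 32 front y -0.0035 x 0.4918 0.4916
0.066 26 front y -0.0017 x 0.4919 0.4918
0.072 29 front y -0.0018 x 0.494 0.4959
0.078 28 front y -0.0013 x 0.4934 0.4959
0.084 32 front y -0.0022 x 0.4935 0.4961
0.09 30 front y -0.002 x 0.4929 0.4952
boss top view 52 [ 0.5957 -0.0646  0.04  ]
```

arm_command --moves '[[[0, 0, 0], [-0.02, 0, 0.15], 1.5], [[0, 0, 0], [-0.02, 0, 0.15], 3], [[0, 0, 0], [-0.02, 0, 0.15], 5], [[0, 0, 0], [-0.02, 0, 0.15], 5]]'

```text
time: 12.55
tcp_pos: [0.4945, -0.0134, 0.0717]
orientation: [-2.251, -2.057, -0.161]
contact_force: [-0.0, -0.4, -0.7]
grip_width: 0.0499
grasp_force: 0.0
```

```bash
python3 st.py|head -5; python3 tilt.py|head -9
```

```text
12.55 [ 0.4945 -0.0134  0.0717] 
 [[ 0.089  0.996  0.018]
 [ 0.987 -0.09   0.135]
 [ 0.137  0.006 -0.991]] 
 [-0.094  0.649  0.237  2.052 -0.585  0.523  0.526] [-0.  -0.4 -0.7] 0.0499 0.0
0.042 139 front y -0.0048 x 0.4854 0.4936
0.048 50 front y -0.0009 x 0.4886 0.4933
0.054 23 front y -0.0024 x 0.4917 0.4941
0.06 34 front y -0.0029 x 0.4904 0.4931
0.066 30 front y -0.0025 x 0.4926 0.487
0.072 33 front y -0.0022 x 0.492 0.4945
0.078 28 front y -0.002 x 0.4922 0.4937
0.084 33 front y -0.0029 x 0.4907 0.4939
0.09 31 front y -0.0027 x 0.4923 0.4938
```

Released and upright. Retracting straight up, slightly toward −y.

arm_command --moves '[[[0, 0, 0], [0.25, 0, -2], 5], [[0, 0, 0], [0.6, 0, -4.5], 5], [[0, 0, 0], [0.3, 0, -7.5], 5], [[0, 0, 0], [-0.5, 0, -10.5], 5], [[0, 0, 0], [-0.5, 0, -10.5], 5]]'

```text
time: 13.22
tcp_pos: [0.4933, -0.0339, 0.177]
orientation: [-2.256, -2.058, -0.165]
contact_force: [0.4, -0.1, 0.2]
grip_width: 0.05
grasp_force: 0.0
```

```bash
python3 st.py; python3 - <<'E'
from h import *
c=cap('scene');save(c,'g6.png',(190,110,340,240),5)
P=depthpts(c);hsv=cv2.cvtColor(c['image'],cv2.COLOR_RGB2HSV)
m=(hsv[...,0]>8)&(hsv[...,0]<28)&(hsv[...,1]>50)&(abs(P[...,0]-.492)<.03)&(abs(P[...,1]+.012)<.03)&(P[...,2]>.06)&(P[...,2]<.12)
print(np.percentile(P[m][:,2],[90,95,99]).round(4))
E
```

```text
13.225 [ 0.4933 -0.0339  0.177 ] 
 [[ 0.09   0.996  0.023]
 [ 0.987 -0.092  0.134]
 [ 0.136  0.011 -0.991]] 
 [-0.152  0.483  0.372  1.964 -0.446  0.775  0.419] [ 0.4 -0.1  0.2] 0.05 0.0
elbow [0.253 0.039 0.745] wrist [ 0.486 -0.074  0.474] 0.375
upper lamp 0.257 shade 0.349
fore lamp 0.154 shade 0.089
hand lamp 0.182 shade 0.085
[0.0954 0.0957 0.0965]
```

View pics/g6.png

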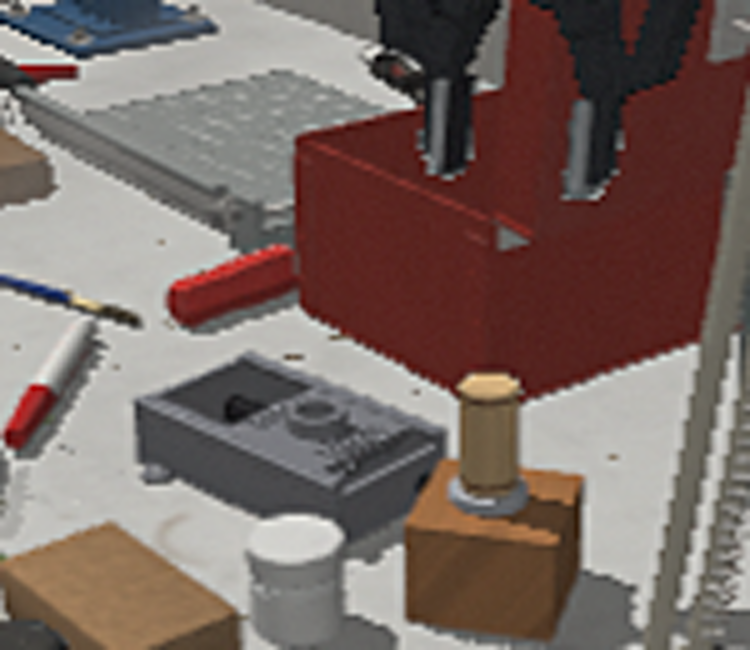

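The tool stands upright in the stand at (488,440) with its collar seated, the cover is open with the boss at (315,415), and the gripper is clear.

```bash
python3 -c "
from station import arm
print(arm.sign_off())"
```

```text
the job is handed in; nothing more can be done
None
```

The battery box cover is open about 50 mm (at its stop), the pin tool is back upright in its stand and released, and the job is handed in at about 13 s; the sign-off returned no verdict.

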